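# Lengthen the glass rack and add the last tumbler

## Task

The last tumbler will not fit in the glass rack. Pull the rack out by its handle until it is fully extended and its lock button clicks up, then push the tumbler that stands by itself on the stand into the row, upside down as it is, moving the other glasses along gently so that all four stand upright in line between the two ends of the rack. Do not drop a glass or tip one over, and leave everything else on the stand where it is.

Things in the scene. Friction and masses are not known exactly. Their poses are not given: they have to be found in the camera images.
- rack: steel glass-drying rack that stands firmly and does not shift: tray 90 mm deep, open in front, an end plate 60 mm tall and 4 mm thick at each end, a square rail tube along the back. Origin on the stand under the middle of the row of three glasses; +y along the row toward the end that pulls out, +x toward the back rail, z up. The rail's front face is at x = 43 mm, its top 61 mm above the stand
- rack_fixed_end (a point): on the tray floor at the inner face of the fixed end plate, on the row's middle line; 10 mm above the stand, at y = -112 mm in the rack's frame. This floor runs level as far as y = +90 mm; beyond, the pull-out's own floor is 8.5 mm above the stand
- rack_lock_hole (a point): middle of the round hole in the top of the black collar at the rail's mouth, 62 mm above the stand, at y = +78 mm in the rack's frame: the lock button comes up through it
- rack_ext (a joint): how far the pull-out end is drawn out along the rack's +y, m: 0 closed, 0.056 at the lock, hard stop at 0.057; starts between 0 and 0.01. It slides stiffly (about 6 N pulled slowly). Once the button is up it is locked and cannot slide back
- lock_button (a joint): sprung steel lock button, 12 mm across, in the rail's inner tube, m: 0 held down out of sight inside the rail, 0.010 fully up, showing 6 mm above the black collar. It springs up by itself when the pull-out is within about 1 mm of 0.056
- rack_handle (a point): middle of the bar of the pull-out's U-shaped handle: round steel bar 12 mm thick, 72 mm long along the rack's x, 46 mm above the stand, 54 mm outside the inner face of the pull-out's end plate (44 mm free between bar and plate). Moves with the pull-out
- rack_end (a point): on the pull-out's floor at the inner face of its end plate, on the row's middle line, 8.5 mm above the stand; moves with the pull-out. Fully out, the free place between row_glass_3 and this plate is 58 to 63 mm wide, less than the 68 mm of a glass until the others are moved along (they have 12 to 18 mm of gaps between them)
- row_glass_1_mid (a point): the row glass next to the fixed end: upside-down clear tumbler, 102 mm tall, straight taper from 68 mm across at the rim (at the bottom) to 55 mm at the top; about 170 g; the point is on its axis, 51 mm above the rim
- row_glass_2_mid (a point): the middle glass of the row: upside-down clear tumbler, 102 mm tall, straight taper from 68 mm across at the rim (at the bottom) to 55 mm at the top; about 170 g; the point is on its axis, 51 mm above the rim
- row_glass_3_mid (a point): the row glass next to the pull-out end: upside-down clear tumbler, 102 mm tall, straight taper from 68 mm across at the rim (at the bottom) to 55 mm at the top; about 170 g; the point is on its axis, 51 mm above the rim
- last_glass_mid (a point): the tumbler to add, standing by itself on the stand in front of the rack: upside-down clear tumbler, 102 mm tall, straight taper from 68 mm across at the rim (at the bottom) to 55 mm at the top; about 170 g; the point is on its axis, 51 mm above the rim
- bitters: bystander: small amber bottle with a black cap, 47 mm across, 138 mm tall, standing at the far left; origin at the middle of its foot
- jigger: bystander: steel bar measure, 41 mm across, 97 mm tall, standing at the front right; origin at the middle of its foot
- muddler: bystander: dark wooden muddler, 201 mm long, 36 mm thick, lying along the left edge; origin under its middle
Mind the look-alikes: they are no part of the job. Leave any blue look-alike of the part that bears row_glass_3_mid alone. Leave any purple look-alike of the part that bears last_glass_mid alone.

How it is judged:
On the way:
1. the rack is pulled out fully and its lock button has clicked up (value of joint rack_ext above 0.053 m and value of joint lock_button above 0.007 m), for 0.2 s.
At the end, for the whole second after the job is handed in: the rack is still fully out (over 53 mm) with its lock button up (over 7 mm), and all four glasses stand at rest on the rack's floor between its end plates, upright (within 5 degrees), each within 16 mm of the row's middle line (all of step 1 and x of row_glass_1_mid in the frame of rack between -0.016 and 0.016 m and y of row_glass_1_mid in the frame of rack between -0.084 and 0.14 m and z of row_glass_1_mid in the frame of rack between 0.056 and 0.066 m and angle between each of row_glass_1_mid, row_glass_2_mid, row_glass_3_mid, last_glass_mid's own z axis and vertical below 0.09 rad and linear speed of each of row_glass_1, row_glass_2, row_glass_3, last_glass below 0.02 m/s and x of row_glass_2_mid in the frame of rack between -0.016 and 0.016 m and y of row_glass_2_mid in the frame of rack between -0.084 and 0.14 m and z of row_glass_2_mid in the frame of rack between 0.056 and 0.066 m and x of row_glass_3_mid in the frame of rack between -0.016 and 0.016 m and y of row_glass_3_mid in the frame of rack between -0.084 and 0.14 m and z of row_glass_3_mid in the frame of rack between 0.056 and 0.066 m and x of last_glass_mid in the frame of rack between -0.016 and 0.016 m and y of last_glass_mid in the frame of rack between -0.084 and 0.14 m and z of last_glass_mid in the frame of rack between 0.056 and 0.066 m); the robot touches nothing.
It fails at once if a glass is tipped over (leans more than 35 degrees) (angle between any of row_glass_1_mid, row_glass_2_mid, row_glass_3_mid, last_glass_mid's own z axis and vertical above 0.6 rad).
It fails at once if a glass is dropped (moves faster than 0.6 m/s while no finger touches it) ((contact force between row_glass_1 and the fingers below 0.05 N and linear speed of row_glass_1 above 0.6 m/s) or (contact force between row_glass_2 and the fingers below 0.05 N and linear speed of row_glass_2 above 0.6 m/s) or (contact force between row_glass_3 and the fingers below 0.05 N and linear speed of row_glass_3 above 0.6 m/s) or (contact force between last_glass and the fingers below 0.05 N and linear speed of last_glass above 0.6 m/s)).
It fails at once if the bottle, the bar measure or the muddler is moved more than 40 mm or knocked over (distance of any of bitters, jigger, muddler from where it was at the start of the episode above 0.04 m or angle between any of bitters, jigger's own z axis and vertical above 0.6 rad).
It also fails if it takes over 51 s, if anything falls off the work surface, if the arm or the gripper's body presses on something with over 40 N, if the wrist force passes 120 N, or if a joint passes its speed limit or range.

## Robot

A 7-joint arm with a two-finger parallel gripper is mounted at the origin on a cart in front of the work surface, level with it; the furniture and walls round the work are solid. World frame = base frame: x ahead of the robot, y to its left, z up, the work surface at z = 0. Lengths are in m, angles in rad, forces in N, time in s.
With the tool pointing down it reaches from about 0.35 to 0.9 m from the base axis. Payload 7.2 kg.
Tool frame: the origin (TCP) lies on the centre line of the jaws, within the pads' length; the fingertips stand 19 mm ahead of it and the grasp point (between the pads) is the TCP; x points along the fingers, y is the direction in which the jaws open and shut, and the axes are right-handed (so a half turn about x gives the same grasp; the last joint's range is limited). The gripper opens to 85 mm and grips with 20 to 120 N. Pads are 22 mm wide; open, the fingers measure 114 mm over their backs; the gripper's body (76 mm by 85 mm) begins 54 mm behind the grasp point. The pads swing forward as they close: fully open they stand 13 mm farther back than shut.
Start: joints at [-1.196, 0.411, -0.013, 1.596, 0.006, 1.134, -0.082], TCP at [0.268, 0.565, 0.25] pointing down, gripper open.
Joint ranges: [-2.95, 2.95], [-0.29, 1.99], [-1.47, 1.44], [0.14, 2.54], [-1.03, 4.17], [0.13, 1.85], [-2.86, 2.86]. Speed limits (rad/s): [2.39, 2.39, 3.01, 3.01, 3.14, 3.14, 3.14].

## Interface

Orientations are given as [roll, pitch, yaw] about the fixed x, y, z axes, in that order (R = Rz(yaw) Ry(pitch) Rx(roll)).
In Python, from bench import bot, snapshot gives the robot as it stands. The module is installed in compiled form; this text tells all that it offers.
- The arm moves only by the tool servo_tool, never from a script. Its argument "deltas" is a list of rows, each an object with "delta_rot": the turn, a rotation vector about the tool's x, y, z in degrees, a list of three; "delta_pos": the shift along the tool's x, y, z in mm, a list of three; "fingers": the finger opening in mm, from 0 to 85.4. A call has 1 to 5 rows; each row is the pose to reach, as a shift and turn from the pose commanded when the call began, along the tool's axes at that moment; what a row does not reach only later rows make up. A row lasts 1/10 s, in which the tool goes at most 50 mm and 8.59 degrees, less where a joint would pass 70% of its speed; a pose out of reach is approached as far as the arm can. A call with a gripper value outside its range is refused whole. The fingers move at their own pace and stop on an object; the grip force is fixed at half the most. Time passes only in rows, so rows that repeat a pose let the fingers close. It gives the time, the measured TCP pose, the force and the opening at its end, in the units of the state.
- bot.read_state(): the state, without advancing time (a new reading comes with each control period).
- snapshot(name): name is "scene" or "top" or "wrist"; returns a dict with "color" (384x512x3 uint8, red, green, blue), "fx", "fy", "cx", "cy" (pixels), "dist_coeffs" ([k1, k2, p1, p2, k3] as OpenCV has them; the pictures are not rectified), "xyz" and "rotation" of the camera in the world. Camera axes: x right, y up, looking along -z (the intrinsics and any distortion apply to the point x, -y, -z); pixel columns grow to the right and rows downward; lengths in m; the calibration is good to about 2 mm. A picture is of the moment at which its call begins. There is no depth.
- bot.finish_job(): hands the job in, once; it reports no verdict.
The state is a dict: "clock": time; "joints": joint angles; "qvel": joint speeds; "joint_torque": joint torques, N m; "ee_pos": TCP position; "tcp_rot": TCP orientation; "force": force on the tool from outside, world axes, zero at the start; "moment": the same for the moment, N m; "opening": finger opening in m.
Only numpy, scipy, OpenCV 4.12 (cv2) and the standard library are available. Lean on these libraries where they do the work, as an engineer would, in place of code of your own. Each camera call takes 0.05 s, during which the arm holds its last target.

## Working session

There is one attempt and no reset: what is moved stays moved. The work goes in short steps, Python scripts to look and compute and a tool call to move; the robot and the scene stay as the last step left them, time stands still between calls to the robot, and variables do not carry over. Pictures are saved under pics/ and viewed, and the job is handed in when it is done.

Besides the shell and the picture viewer there is one more tool, called after "Request:" by a JSON object that holds its "op" and its "data". servo_tool: Moves the arm, as the interface text tells. Its arguments: {"type":"object","properties":{"deltas":{"type":"array","items":{"type":"object","properties":{"delta_rot":{"type":"array","items":{"type":"number"}},"delta_pos":{"type":"array","items":{"type":"number"}},"fingers":{"type":"number"}}}}},"required":["deltas"]}

```bash
mkdir -p pics
cat > h.py <<'E'
import numpy as np, cv2
from bench import bot, snapshot
def snap(n,out=None):
    s=snapshot(n)
    if out: cv2.imwrite(f'pics/{out}.png',cv2.cvtColor(s['color'],cv2.COLOR_RGB2BGR))
    return s
def K(s): return np.array([[s['fx'],0,s['cx']],[0,s['fy'],s['cy']],[0,0,1.]])
def ray(s,u,v):
    p=cv2.undistortPoints(np.array([[[u,v]]],float),K(s),np.array(s['dist_coeffs'],float))[0,0]
    d=np.array(s['rotation']).reshape(3,3)@np.array([p[0],-p[1],-1]); return np.array(s['xyz']),d
def onz(s,u,v,z):
    o,d=ray(s,u,v); return o+d*(z-o[2])/d[2]
def proj(s,P):
    P=np.atleast_2d(P).astype(float)
    c=(P-np.array(s['xyz']))@np.array(s['rotation']).reshape(3,3)
    c=c*[1,-1,-1]
    return cv2.projectPoints(c.reshape(-1,1,3),np.zeros(3),np.zeros(3),K(s),np.array(s['dist_coeffs'],float))[0].reshape(-1,2)
E
python3 - <<'E'
from h import *
for n in ['scene','top','wrist']:
    s=snap(n,n+'0'); print(n,s['xyz'],np.round(s['rotation'],3).tolist(),s['fx'],s['cx'],s['cy'],s['dist_coeffs'])
print(bot.read_state())
E
```

```text
scene [-0.05849242  0.53978666  0.53508439] [1.025, -0.004, -2.206] 406.0654508949238 257.4531230949439 195.73535155685127 [-0.1274441  0.         0.         0.         0.       ]
top [0.47826949 0.04685711 1.00810574] [0.078, 0.016, -1.544] 387.0789693820252 255.82618305307477 192.67876705744376 [0.04201155 0.         0.         0.         0.        ]
wrist [0.20447092 0.5954214  0.37349729] [-0.279, 0.002, 1.128] 313.53479389931863 249.9588776726225 191.6002060583902 [-0.0219626  0.         0.         0.         0.       ]
{'clock': 0.15, 'joints': array([-1.19619288,  0.41175527, -0.01272335,  1.59681039,  0.00559685,
        1.1342852 , -0.0822097 ]), 'qvel': array([-0.00175343, -0.00183626,  0.00039492, -0.00244639,  0.00172335,
        0.00055871, -0.00123904]), 'joint_torque': array([ 2.51583129e-03, -6.01031828e+01,  6.83223903e-01, -2.99647433e+01,
        1.38871939e-02,  7.84485979e-03, -2.23474990e-05]), 'ee_pos': array([0.26767312, 0.56441006, 0.24963875]), 'tcp_rot': array([-1.50728631,  1.56957366, -1.95006695]), 'force': array([ 0.15091281, -0.96273259, -0.37368365]), 'moment': array([-0.01093027, -0.02504047,  0.01504439]), 'opening': 0.08543608372974167}
```

```bash
cat >> h.py <<'E'
from scipy.spatial.transform import Rotation as R
_s=snapshot
def snapshot(n):
    s=_s(n); r=np.array(s['rotation'],float)
    if r.size==3: s['rotation']=R.from_euler('xyz',r).as_matrix()
    return s
E
python3 -c "
import cv2
for n in ['scene0','top0','wrist0']:
    a=cv2.imread(f'pics/{n}.png'); cv2.imwrite(f'pics/{n}b.png',cv2.resize(a,(800,600),interpolation=cv2.INTER_CUBIC))"
```

```text
(no output)
```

View pics/scene0b.png

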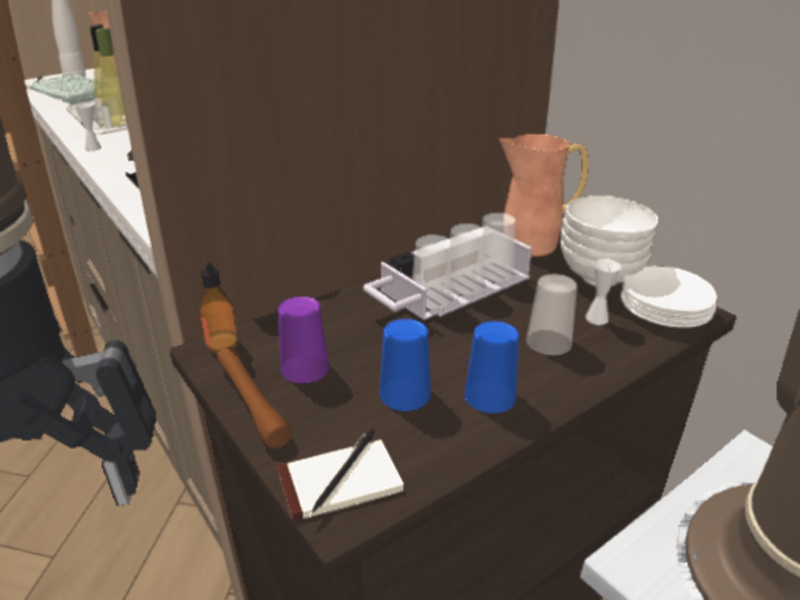

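View pics/top0b.png

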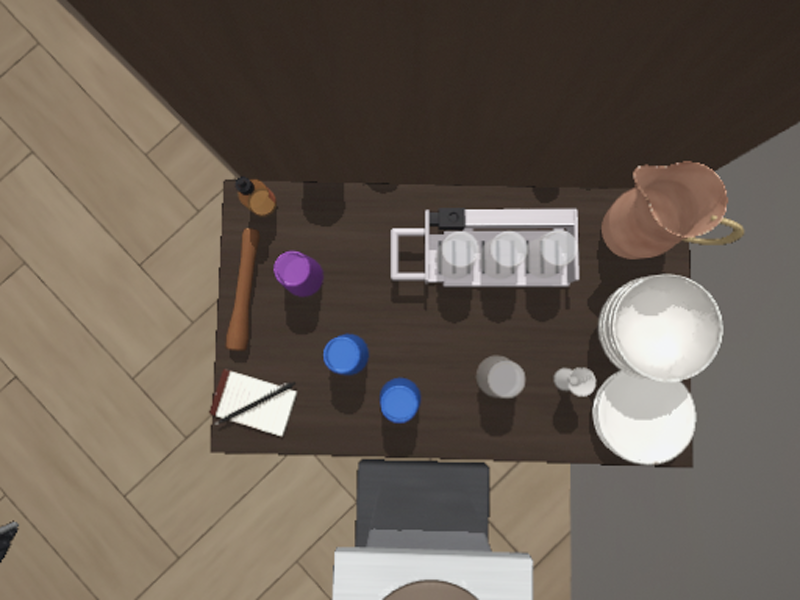

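View pics/wrist0b.png

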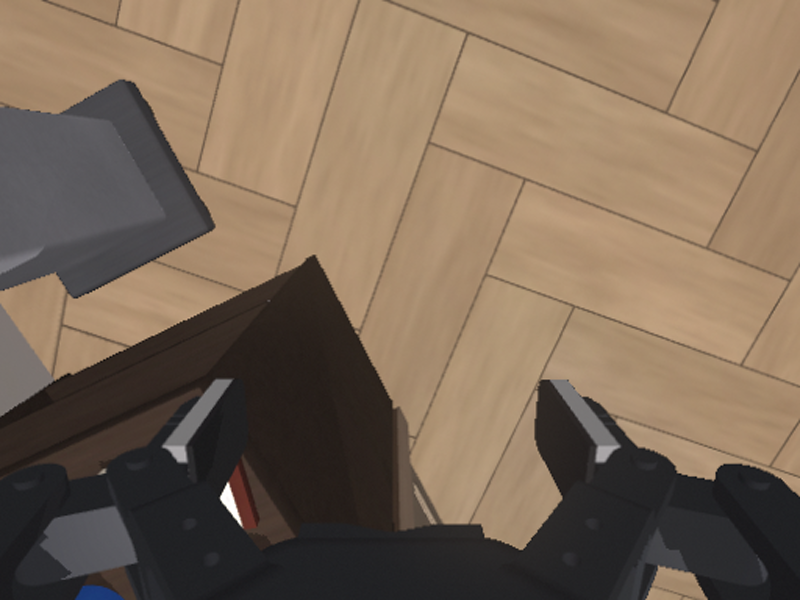

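```bash
python3 -c "
import cv2
a=cv2.imread('pics/top0.png'); cv2.imwrite('pics/c1.png',cv2.resize(a[125:195,240:380],None,fx=5.7,fy=5.7,interpolation=cv2.INTER_CUBIC))
a=cv2.imread('pics/scene0.png'); cv2.imwrite('pics/c2.png',cv2.resize(a[130:240,225:385],None,fx=5,fy=5,interpolation=cv2.INTER_CUBIC))"
```

```text
(no output)
```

View pics/c1.png

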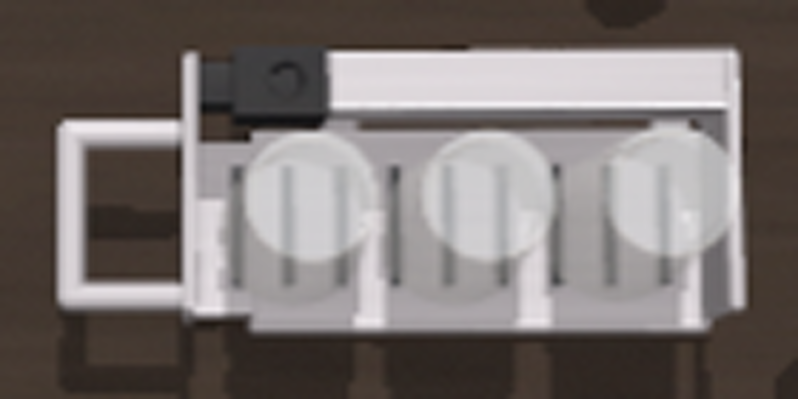

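View pics/c2.png

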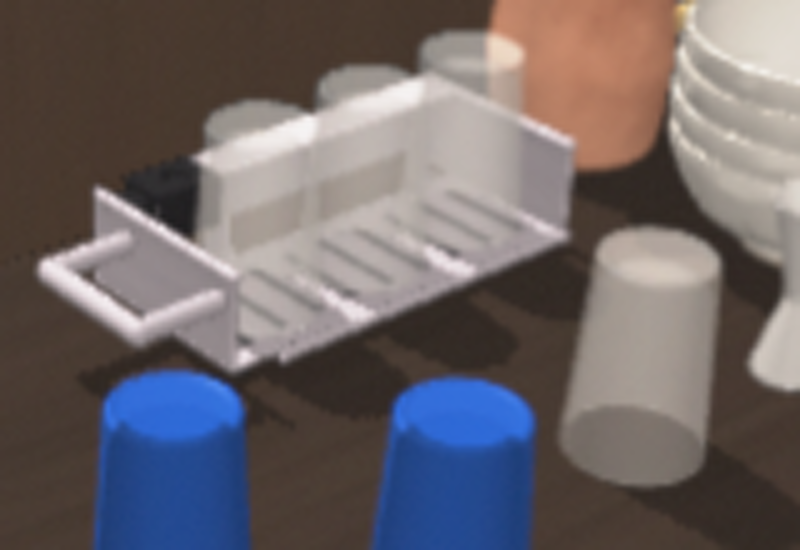

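Run:
```python
from h import *
s=snapshot('top')
def c(u,v,z): return np.round(onz(s,u/5.7+240-.4,v/5.7+125-.4,z),4)
for n,u,v,z in [('g3',312,198,.112),('g2',488,197,.112),('g1',672,192,.112),('hbar mid',72,214,.046),('hbar back',72,122,.046),('hbar front',72,308,.046),('hole',287,80,.062),('railL',330,110,.061),('railR',725,106,.061),('plate top inner front',200,318,.06),('fixedinnerback',727,52,.06)]: print(n,c(u,v,z))
def d(u,v,z): return np.round(onz(s,u*.64,v*.64,z),4)
for n,u,v,z in [('last',507,380,.102),('bitters',262,203,.0),('jig top',582,382,.097),('blue1',346,355,.102),('blue2',400,401,.102),('purple',294,270,.102),('bl',224,181,0),('br',691,187,0),('fl',212,452,0),('fr',692,467,0)]: print(n,d(u,v,z))
t=snapshot('scene')
def e(u,v,z): return np.round(onz(t,u/5+225-.4,v/5+130-.4,z),4)
for n,u,v,z in [('g3top',257,120,.112),('g2',366,84,.112),('g1',471,52,.112),('last top',658,255,.102),('last rim',632,445,0),('handlefront',138,332,.046),('handleback',45,270,.046)]: print(n,e(u,v,z))
```

```text
g3 [ 0.6283 -0.0248  0.112 ]
g2 [ 0.6304 -0.0965  0.112 ]
g1 [ 0.6341 -0.1709  0.112 ]
hbar mid [0.6298 0.0752 0.046 ]
hbar back [0.6707 0.0763 0.046 ]
hbar front [0.5882 0.074  0.046 ]
hole [ 0.6881 -0.017   0.062 ]
railL [ 0.6755 -0.0359  0.061 ]
railR [ 0.6809 -0.2056  0.061 ]
plate top inner front [0.5836 0.0182 0.06  ]
fixedinnerback [ 0.7047 -0.2066  0.06  ]
last [ 0.4356 -0.0988  0.102 ]
bitters [0.7175 0.3026 0.    ]
jig top [ 0.4358 -0.21    0.097 ]
blue1 [0.466  0.1412 0.102 ]
blue2 [0.4003 0.0588 0.102 ]
purple [0.5919 0.2241 0.102 ]
bl [0.7536 0.3686 0.    ]
br [ 0.7595 -0.4151  0.    ]
fl [0.3012 0.3657 0.    ]
fr [ 0.3016 -0.4111  0.    ]
g3top [ 0.6336 -0.0279  0.112 ]
g2 [ 0.6346 -0.099   0.112 ]
g1 [ 0.6332 -0.1709  0.112 ]
last top [ 0.4382 -0.0993  0.102 ]
last rim [ 0.4378 -0.1004  0.    ]
handlefront [0.595  0.0713 0.046 ]
handleback [0.669 0.074 0.046]
```

```bash
cat >> h.py <<'E'
def plan(P=None,yawdeg=0,sign=1,cmd=None):
    """print delta in tool axes to reach world pos P with tool x down, tool y along world x rotated by yawdeg"""
    st=bot.read_state(); p=st['ee_pos']; M=R.from_euler('xyz',st['tcp_rot']).as_matrix()
    y=sign*np.array([np.cos(np.radians(yawdeg)),np.sin(np.radians(yawdeg)),0]); x=np.array([0,0,-1.]); z=np.cross(x,y)
    T=np.stack([x,y,z],1)
    print('t',round(st['clock'],2),'p',np.round(p*1000,1),'open',round(st['opening']*1000,1),'F',np.round(st['force'],1))
    print('tool y',np.round(M[:,1],3),'z',np.round(M[:,2],3))
    if P is not None: print('dpos',np.round(M.T@(np.array(P)-p)*1000,1))
    print('drot',np.round(np.degrees(R.from_matrix(M.T@T).as_rotvec()),2))
    return T
E
python3 - <<'E'
from h import *
plan([.629,.045,.20],1.7,1);plan([.629,.045,.20],1.7,-1)
E
```

```text
t 0.25 p [267.7 564.5 249.9] open 85.3 F [-0.4  0.4  0. ]
tool y [ 0.428  0.904 -0.001] z [ 0.904 -0.428  0.   ]
dpos [  50.2 -314.6  549. ]
drot [6.293e+01 3.000e-02 4.000e-02]
t 0.25 p [267.7 564.5 249.9] open 85.3 F [-0.4  0.4  0. ]
tool y [ 0.428  0.904 -0.001] z [ 0.904 -0.428  0.   ]
dpos [  50.2 -314.6  549. ]
drot [-1.1707e+02 -4.0000e-02  3.0000e-02]
```

Request:
{"op": "servo_tool", "data": {"deltas": [{"delta_pos": [0, -21, 36.6], "delta_rot": [4.5, 0, 0], "fingers": 0}, {"delta_pos": [0, -43, 75], "delta_rot": [10, 0, 0], "fingers": 0}, {"delta_pos": [0, -67, 117], "delta_rot": [16, 0, 0], "fingers": 0}, {"delta_pos": [0, -91, 159], "delta_rot": [22, 0, 0], "fingers": 0}, {"delta_pos": [0, -115, 201], "delta_rot": [28, 0, 0], "fingers": 0}]}}

```text
clock: 0.75
ee_pos: [0.401, 0.373, 0.2504]
tcp_rot: [1.961, 1.57, 1.025]
force: [0.7, 0.1, -0.1]
opening: 0.0123
```

```bash
python3 -c "
from h import *
plan([.629,.0467,.20],1.7,1)"
```

```text
t 0.75 p [401.  373.  250.4] open 12.3 F [ 0.7  0.1 -0.1]
tool y [0.805 0.593 0.   ] z [ 0.593 -0.805 -0.   ]
dpos [ 50.4 -10.  397.9]
drot [ 3.469e+01 -1.000e-02 -2.000e-02]
```

Request:
{"op": "servo_tool", "data": {"deltas": [{"delta_pos": [0, -1, 45], "delta_rot": [5, 0, 0], "fingers": 0}, {"delta_pos": [0, -2, 90], "delta_rot": [10, 0, 0], "fingers": 0}, {"delta_pos": [0, -3.5, 135], "delta_rot": [15, 0, 0], "fingers": 0}, {"delta_pos": [0, -4.5, 180], "delta_rot": [20, 0, 0], "fingers": 0}, {"delta_pos": [0, -6, 225], "delta_rot": [24, 0, 0], "fingers": 0}]}}

```text
clock: 1.25
ee_pos: [0.5303, 0.189, 0.2505]
tcp_rot: [2.125, 1.57, 0.772]
force: [-0.0, 0.7, 0.9]
opening: -0.0001
```

```bash
python3 -c "
from h import *
plan([.629,.0467,.18],1.7,1)"
```

```text
t 1.25 p [530.3 189.  250.5] open -0.1 F [-0.   0.7  0.9]
tool y [0.976 0.216 0.   ] z [ 0.216 -0.976 -0.   ]
dpos [ 70.5  65.6 160.3]
drot [10.75 -0.02 -0.02]
```

Request:
{"op": "servo_tool", "data": {"deltas": [{"delta_pos": [10, 14, 36], "delta_rot": [2.5, 0, 0], "fingers": 0}, {"delta_pos": [28, 28, 72], "delta_rot": [5, 0, 0], "fingers": 0}, {"delta_pos": [46, 43, 108], "delta_rot": [8, 0, 0], "fingers": 0}, {"delta_pos": [60, 56, 140], "delta_rot": [10, 0, 0], "fingers": 0}, {"delta_pos": [70, 65, 160], "delta_rot": [10.8, 0, 0], "fingers": 0}]}}

```text
clock: 1.75
ee_pos: [0.6287, 0.0455, 0.1791]
tcp_rot: [-0.484, 1.569, -2.027]
force: [0.8, 0.0, 0.5]
opening: -0.0002
```

```bash
python3 -c "
from h import *
plan([.629,.0467,.049],1.7,1)
s=snap('wrist','w1'); s=snap('scene','s1')"
```

```text
t 1.75 p [628.7  45.5 179.1] open -0.2 F [0.8 0.  0.5]
tool y [ 1.     0.028 -0.001] z [ 0.028 -1.     0.001]
dpos [130.1   0.5  -1.4]
drot [-0.09  0.08  0.04]
```

View pics/w1.png

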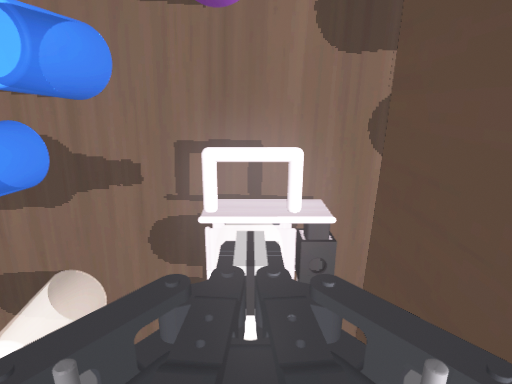

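View pics/s1.png

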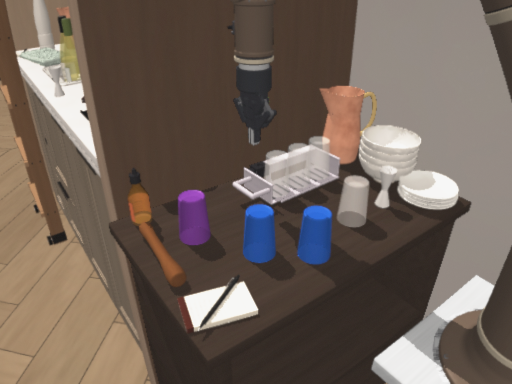

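```bash
python3 -c "
from h import *
s=snapshot('wrist')
for u,v,z in [(253,154,.046),(208,155,.046),(298,155,.046),(265,201,.06),(265,221,.06)]: print(np.round(onz(s,u,v,z),4))"
```

```text
[0.6298 0.0736 0.046 ]
[0.5928 0.0718 0.046 ]
[0.6669 0.0738 0.046 ]
[0.6405 0.0378 0.06  ]
[0.6412 0.0205 0.06  ]
```

Request:
{"op": "servo_tool", "data": {"deltas": [{"delta_pos": [30, 0, 0], "fingers": 0}, {"delta_pos": [60, 0, -0.5], "fingers": 0}, {"delta_pos": [85, 0, -1], "fingers": 0}, {"delta_pos": [110, 0, -1], "fingers": 0}, {"delta_pos": [128, 0, -1], "fingers": 0}]}}

```text
invalid input at $.deltas[0]: expected keys delta_rot, delta_pos, fingers
```

Request:
{"op": "servo_tool", "data": {"deltas": [{"delta_pos": [2, 0, -2], "fingers": 0}, {"delta_pos": [2, 0, -5], "fingers": 0}, {"delta_pos": [2, 0, -8], "fingers": 0}, {"delta_pos": [2, 0, -11], "fingers": 0}, {"delta_pos": [2, 0, -14], "fingers": 0}]}}

```text
invalid input at $.deltas[0]: expected keys delta_rot, delta_pos, fingers
```

Request:
{"op": "servo_tool", "data": {"deltas": [{"delta_pos": [30, 0, 0], "delta_rot": [0, 0, 0], "fingers": 0}, {"delta_pos": [60, 0, -0.5], "delta_rot": [0, 0, 0], "fingers": 0}, {"delta_pos": [85, 0, -1], "delta_rot": [0, 0, 0], "fingers": 0}, {"delta_pos": [110, 0, -1], "delta_rot": [0, 0, 0], "fingers": 0}, {"delta_pos": [128, 0, -1], "delta_rot": [0, 0, 0], "fingers": 0}]}}

```text
clock: 2.4
ee_pos: [0.6271, 0.0517, 0.0512]
tcp_rot: [-2.355, 1.569, 2.392]
force: [0.4, 0.5, -0.0]
opening: -0.0
```

Request:
{"op": "servo_tool", "data": {"deltas": [{"delta_pos": [2, 0, -2], "delta_rot": [0, 0, 0], "fingers": 0}, {"delta_pos": [2, 0, -5], "delta_rot": [0, 0, 0], "fingers": 0}, {"delta_pos": [2, 0, -8], "delta_rot": [0, 0, 0], "fingers": 0}, {"delta_pos": [2, 0, -11], "delta_rot": [0, 0, 0], "fingers": 0}, {"delta_pos": [2, 0, -14], "delta_rot": [0, 0, 0], "fingers": 0}]}}

```text
clock: 2.9
ee_pos: [0.6279, 0.0617, 0.0514]
tcp_rot: [0.495, 1.568, -1.045]
force: [-0.3, -6.3, -2.4]
opening: 0.0001
```

Request:
{"op": "servo_tool", "data": {"deltas": [{"delta_pos": [0, 0, -6], "delta_rot": [0, 0, 0], "fingers": 0}, {"delta_pos": [0, 0, -12], "delta_rot": [0, 0, 0], "fingers": 0}, {"delta_pos": [0, 0, -18], "delta_rot": [0, 0, 0], "fingers": 0}, {"delta_pos": [0, 0, -24], "delta_rot": [0, 0, 0], "fingers": 0}, {"delta_pos": [0, 0, -30], "delta_rot": [0, 0, 0], "fingers": 0}]}}

```text
clock: 3.4
ee_pos: [0.6271, 0.0912, 0.0514]
tcp_rot: [0.474, 1.568, -1.066]
force: [0.0, -7.2, -2.3]
opening: 0.0
```

Request:
{"op": "servo_tool", "data": {"deltas": [{"delta_pos": [0, 0, -3], "delta_rot": [0, 0, 0], "fingers": 0}, {"delta_pos": [0, 0, -6], "delta_rot": [0, 0, 0], "fingers": 0}, {"delta_pos": [0, 0, -9], "delta_rot": [0, 0, 0], "fingers": 0}, {"delta_pos": [0, 0, -10], "delta_rot": [0, 0, 0], "fingers": 0}, {"delta_pos": [0, 0, -11], "delta_rot": [0, 0, 0], "fingers": 0}]}}

```text
clock: 3.9
ee_pos: [0.6267, 0.1053, 0.0513]
tcp_rot: [2.025, 1.569, 0.486]
force: [-0.2, -2.0, 2.2]
opening: 0.0
```

```bash
python3 -c "
from h import *
plan()
s=snap('wrist','w2'); s=snap('top','t2')
a=cv2.imread('pics/t2.png'); cv2.imwrite('pics/t2c.png',cv2.resize(a[115:205,200:380],None,fx=4.4,fy=4.4,interpolation=cv2.INTER_CUBIC))"
```

```text
t 3.9 p [626.7 105.3  51.3] open 0.0 F [-0.2 -2.   2.2]
tool y [0.999 0.032 0.002] z [ 0.032 -0.999 -0.001]
drot [ 1.86 -0.04 -0.09]
```

View pics/t2c.png

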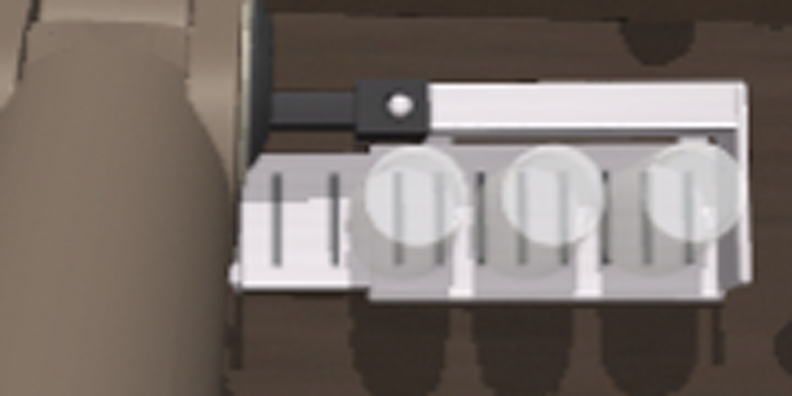

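View pics/w2.png

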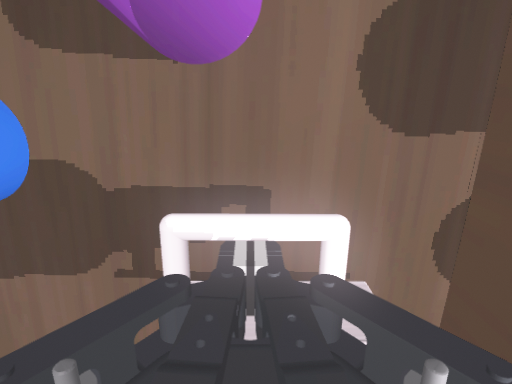

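Request:
{"op": "servo_tool", "data": {"deltas": [{"delta_pos": [0, 0, -0.5], "delta_rot": [0, 0, 0], "fingers": 0}, {"delta_pos": [0, 0, -1], "delta_rot": [0, 0, 0], "fingers": 0}, {"delta_pos": [0, 0, -1.5], "delta_rot": [0, 0, 0], "fingers": 0}]}}

```text
clock: 4.3
ee_pos: [0.6265, 0.1057, 0.0506]
tcp_rot: [1.117, 1.57, -0.422]
force: [-0.1, -2.4, 1.9]
opening: 0.0003
```

Request:
{"op": "servo_tool", "data": {"deltas": [{"delta_pos": [0, 0, -1], "delta_rot": [0, 0, 0], "fingers": 0}, {"delta_pos": [0, 0, -2], "delta_rot": [0, 0, 0], "fingers": 0}, {"delta_pos": [0, 0, -2], "delta_rot": [0, 0, 0], "fingers": 0}]}}

```text
clock: 4.6
ee_pos: [0.6264, 0.1078, 0.0505]
tcp_rot: [1.117, 1.57, -0.422]
force: [1.3, -4.0, 3.4]
opening: 0.0001
```

```bash
python3 -c "
from h import *
s=snap('wrist','w3'); t=snap('top','t3')
a=cv2.imread('pics/t3.png'); cv2.imwrite('pics/t3c.png',cv2.resize(a[115:205,200:380],None,fx=4.4,fy=4.4,interpolation=cv2.INTER_CUBIC))
a=cv2.imread('pics/w3.png')[200:300]; cv2.imwrite('pics/w3c.png',cv2.resize(a,None,fx=1.55,fy=3))
for v in (215,227,240): print(np.round(onz(s,250,v,.046),4))"
```

```text
[0.6257 0.1313 0.046 ]
[0.6259 0.1256 0.046 ]
[0.626  0.1194 0.046 ]
```

View pics/t3c.png

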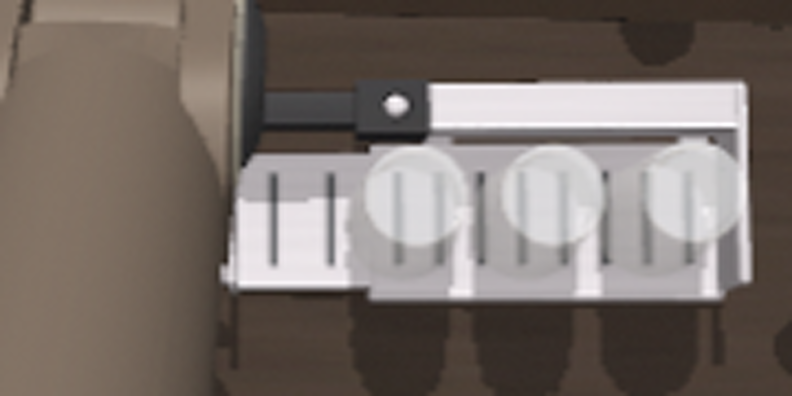

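View pics/w3c.png

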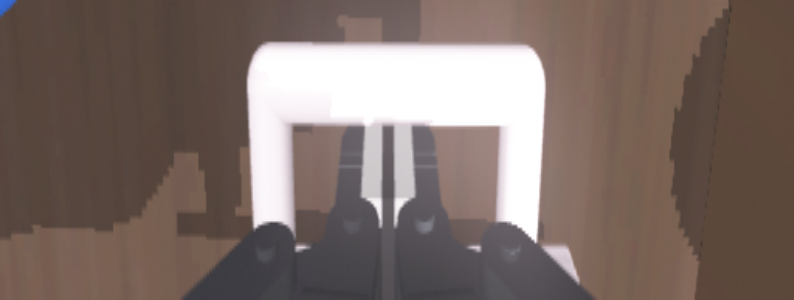

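Request:
{"op": "servo_tool", "data": {"deltas": [{"delta_pos": [0, 0, -1], "delta_rot": [0, 0, 0], "fingers": 0}, {"delta_pos": [0, 0, -1.5], "delta_rot": [0, 0, 0], "fingers": 0}, {"delta_pos": [0, 0, -2], "delta_rot": [0, 0, 0], "fingers": 0}]}}

```text
clock: 5.0
ee_pos: [0.6263, 0.1082, 0.0504]
tcp_rot: [0.216, 1.569, -1.324]
force: [0.1, -8.2, 4.2]
opening: 0.0001
```

Request:
{"op": "servo_tool", "data": {"deltas": [{"delta_pos": [0, 0, -1], "delta_rot": [0, 0, 0], "fingers": 0}, {"delta_pos": [0, 0, -1.5], "delta_rot": [0, 0, 0], "fingers": 0}]}}

```text
clock: 5.2
ee_pos: [0.6263, 0.1083, 0.0504]
tcp_rot: [0.101, 1.567, -1.44]
force: [0.9, -12.6, 5.2]
opening: 0.0003
```

Request:
{"op": "servo_tool", "data": {"deltas": [{"delta_pos": [0, 0, 8], "delta_rot": [0, 0, 0], "fingers": 0}, {"delta_pos": [0, 0, 16], "delta_rot": [0, 0, 0], "fingers": 0}, {"delta_pos": [-30, 0, 17], "delta_rot": [0, 0, 0], "fingers": 0}, {"delta_pos": [-70, 0, 17], "delta_rot": [0, 0, 0], "fingers": 0}, {"delta_pos": [-110, 0, 17], "delta_rot": [0, 0, 0], "fingers": 0}]}}

```text
clock: 5.7
ee_pos: [0.6256, 0.0952, 0.1607]
tcp_rot: [-1.828, 1.568, 2.917]
force: [0.8, 0.2, -0.0]
opening: 0.0001
```

```bash
python3 -c "
from h import *
plan()
s=snap('scene','s4'); t=snap('top','t4'); w=snap('wrist','w4')
a=cv2.imread('pics/t4.png'); b=cv2.imread('pics/s4.png')
cv2.imwrite('pics/t4c.png',np.vstack([cv2.resize(a[120:195,210:380],(800,353),interpolation=cv2.INTER_CUBIC),cv2.resize(b[120:200,220:350],(400,246),interpolation=cv2.INTER_CUBIC).repeat(2,1)[:,:800]]))
cv2.imwrite('pics/s4c.png',cv2.resize(b[120:220,220:350],None,fx=6,fy=6,interpolation=cv2.INTER_CUBIC))"
```

```text
t 5.7 p [625.6  95.2 160.7] open 0.1 F [ 0.8  0.2 -0. ]
tool y [ 0.999  0.033 -0.002] z [ 0.033 -0.999 -0.001]
drot [ 1.87 -0.03  0.14]
```

View pics/t4c.png

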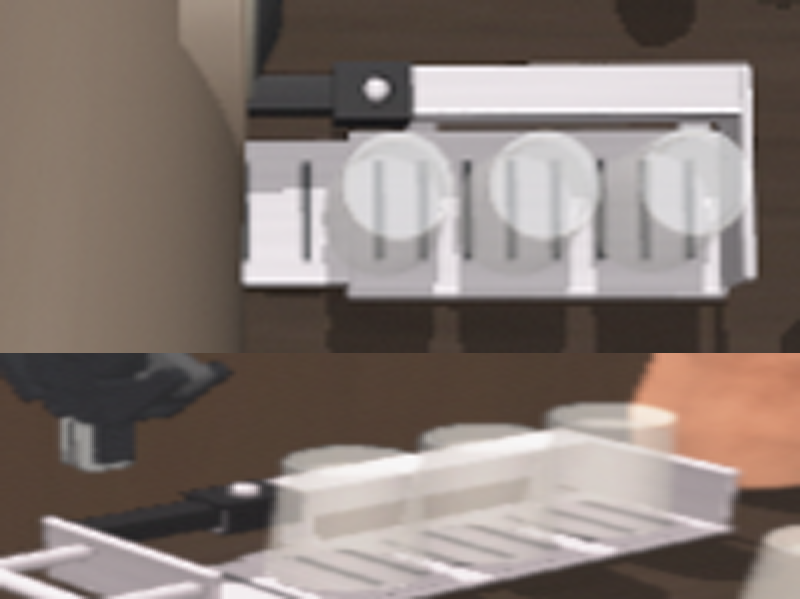

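View pics/s4c.png

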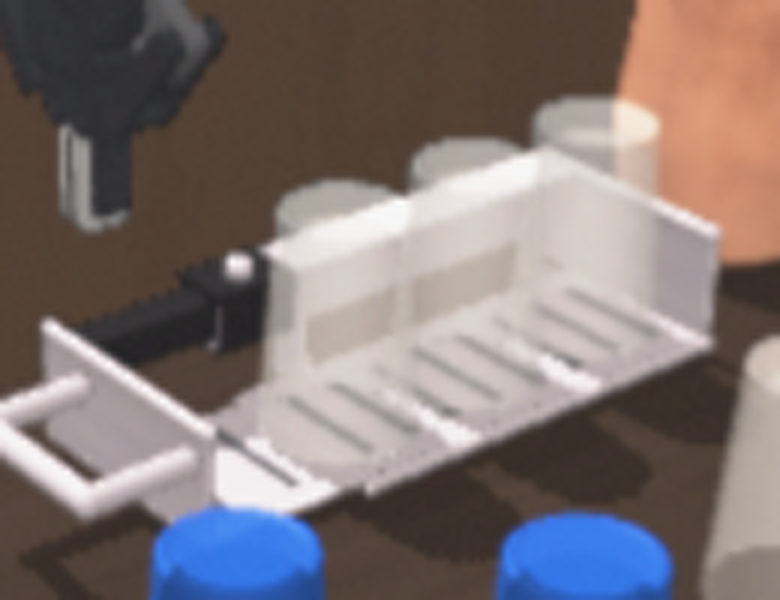

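View pics/w4.png

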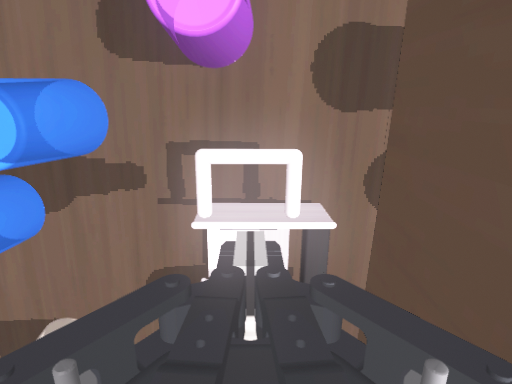

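```bash
python3 -c "
from h import *
plan([.631,.039,.068],1.8)"
```

```text
t 5.85 p [627.9  95.5 163. ] open -0.3 F [ 0.2 -0.1 -0.6]
tool y [0.999 0.033 0.005] z [ 0.033 -0.999 -0.002]
dpos [94.9  0.8 56.8]
drot [ 0.08 -0.14 -0.27]
```

Request:
{"op": "servo_tool", "data": {"deltas": [{"delta_pos": [0, 0.5, 30], "delta_rot": [0, 0, 0], "fingers": 0}, {"delta_pos": [5, 1, 57], "delta_rot": [0, 0, 0], "fingers": 0}, {"delta_pos": [30, 1, 57], "delta_rot": [0, 0, 0], "fingers": 0}, {"delta_pos": [65, 1, 57], "delta_rot": [0, 0, 0], "fingers": 0}, {"delta_pos": [95, 1, 57], "delta_rot": [0, 0, 0], "fingers": 0}]}}

```text
clock: 6.35
ee_pos: [0.6279, 0.0381, 0.0625]
tcp_rot: [-1.925, 1.568, 2.819]
force: [-0.5, 0.1, -0.6]
opening: -0.0002
```

```bash
python3 -c "
from h import *
plan([.6315,.005,.068],1.8)
s=snap('scene','s5'); b=cv2.imread('pics/s5.png')
cv2.imwrite('pics/s5c.png',cv2.resize(b[120:220,220:350],None,fx=6,fy=6,interpolation=cv2.INTER_CUBIC))"
```

```text
t 6.35 p [627.9  38.1  62.5] open -0.2 F [-0.5  0.1 -0.6]
tool y [ 0.999  0.032 -0.002] z [ 0.032 -0.999 -0.001]
dpos [-5.5  2.5 33.2]
drot [ 0.04 -0.05  0.14]
```

View pics/s5c.png

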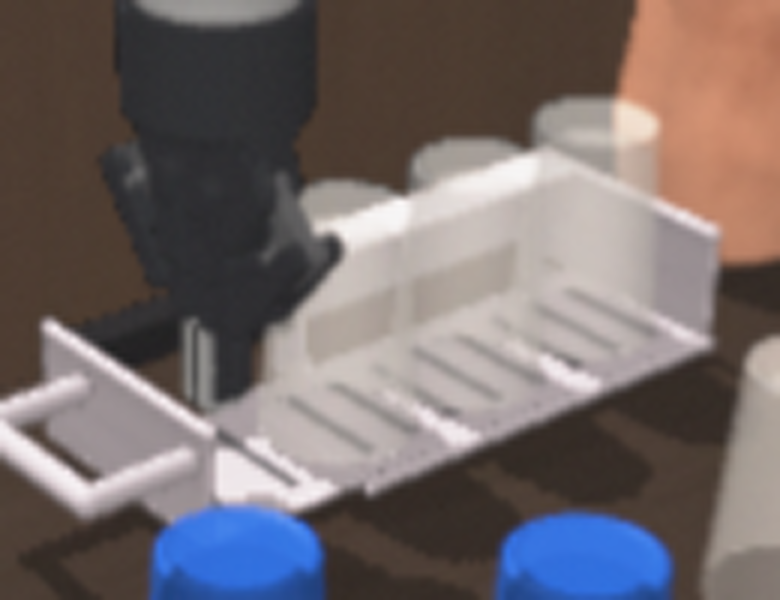

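Request:
{"op": "servo_tool", "data": {"deltas": [{"delta_pos": [-4, 2, 6], "delta_rot": [0, 0, 0], "fingers": 0}, {"delta_pos": [-5, 2.5, 12], "delta_rot": [0, 0, 0], "fingers": 0}, {"delta_pos": [-5, 2.5, 17], "delta_rot": [0, 0, 0], "fingers": 0}, {"delta_pos": [-5, 2.5, 20], "delta_rot": [0, 0, 0], "fingers": 0}, {"delta_pos": [-5, 2.5, 23], "delta_rot": [0, 0, 0], "fingers": 0}]}}

```text
clock: 6.9
ee_pos: [0.6331, 0.0146, 0.0714]
tcp_rot: [1.941, 1.569, 0.402]
force: [0.0, 2.1, 2.5]
opening: 0.0002
```

Request:
{"op": "servo_tool", "data": {"deltas": [{"delta_pos": [0, 0, 1.5], "delta_rot": [0, 0, 0], "fingers": 0}, {"delta_pos": [0, 0, 3], "delta_rot": [0, 0, 0], "fingers": 0}, {"delta_pos": [0, 0, 4.5], "delta_rot": [0, 0, 0], "fingers": 0}, {"delta_pos": [0, 0, 6], "delta_rot": [0, 0, 0], "fingers": 0}, {"delta_pos": [0, 0, 7], "delta_rot": [0, 0, 0], "fingers": 0}]}}

```text
clock: 7.4
ee_pos: [0.6329, 0.0083, 0.0704]
tcp_rot: [2.836, 1.57, 1.298]
force: [-0.5, 3.9, 2.9]
opening: 0.0
```

```bash
python3 -c "
from h import *
plan([.6315,.005,.068],1.8)
s=snap('scene','s6'); b=cv2.imread('pics/s6.png')
t=snap('top','t6');a=cv2.imread('pics/t6.png')
cv2.imwrite('pics/t6c.png',np.vstack([cv2.resize(a[120:195,210:380],(800,353),interpolation=cv2.INTER_CUBIC),cv2.resize(b[120:200,220:350],(800,246),interpolation=cv2.INTER_CUBIC)]))"
```

```text
t 7.4 p [632.9   8.3  70.4] open 0.0 F [-0.5  3.9  2.9]
tool y [0.999 0.032 0.   ] z [ 0.032 -0.999 -0.001]
dpos [ 2.3 -1.5  3.2]
drot [ 0.05 -0.03 -0.01]
```

View pics/t6c.png

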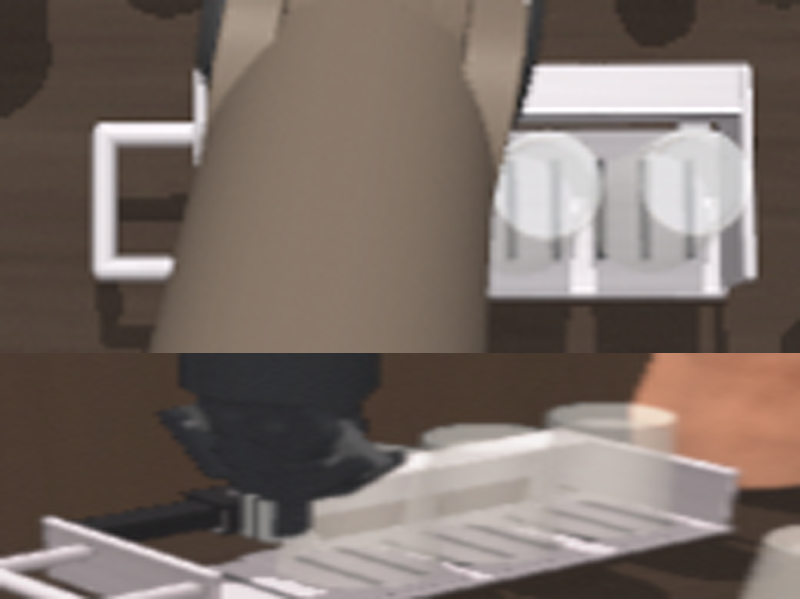

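Request:
{"op": "servo_tool", "data": {"deltas": [{"delta_pos": [-2, 0, 1], "delta_rot": [0, 0, 0], "fingers": 0}, {"delta_pos": [-3, 0, 2], "delta_rot": [0, 0, 0], "fingers": 0}, {"delta_pos": [-3, 0, 3], "delta_rot": [0, 0, 0], "fingers": 0}, {"delta_pos": [-3, 0, 4], "delta_rot": [0, 0, 0], "fingers": 0}]}}

```text
clock: 7.9
ee_pos: [0.633, 0.0038, 0.0734]
tcp_rot: [2.305, 1.571, 0.766]
force: [0.9, 2.7, 1.2]
opening: -0.0002
```

```bash
python3 -c "
from h import *
plan()
s=snap('scene','s7'); b=cv2.imread('pics/s7.png')
t=snap('top','t7');a=cv2.imread('pics/t7.png')
cv2.imwrite('pics/t7c.png',np.vstack([cv2.resize(a[120:195,210:380],(800,353),interpolation=cv2.INTER_CUBIC),cv2.resize(b[120:200,220:350],(800,246),interpolation=cv2.INTER_CUBIC)]))"
```

```text
t 7.9 p [633.    3.8  73.4] open -0.2 F [0.9 2.7 1.2]
tool y [0.999 0.032 0.   ] z [ 0.032 -0.999 -0.   ]
drot [ 1.83 -0.01 -0.01]
```

View pics/t7c.png

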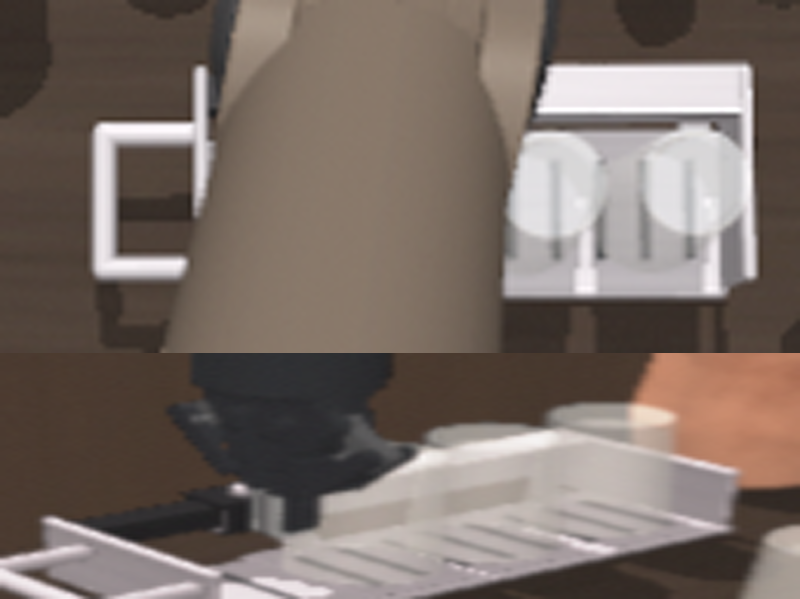

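Request:
{"op": "servo_tool", "data": {"deltas": [{"delta_pos": [0, 0, 1.5], "delta_rot": [0, 0, 0], "fingers": 0}, {"delta_pos": [0, 0, 3], "delta_rot": [0, 0, 0], "fingers": 0}, {"delta_pos": [0, 0, 4], "delta_rot": [0, 0, 0], "fingers": 0}, {"delta_pos": [0, 0, 4.5], "delta_rot": [0, 0, 0], "fingers": 0}]}}

```text
clock: 8.4
ee_pos: [0.6332, -0.0003, 0.0734]
tcp_rot: [2.654, 1.57, 1.115]
force: [0.6, 4.4, 2.2]
opening: -0.0002
```

```bash
python3 -c "
from h import *
plan()
s=snap('scene','s8'); b=cv2.imread('pics/s8.png')
t=snap('top','t8');a=cv2.imread('pics/t8.png')
cv2.imwrite('pics/t8c.png',np.vstack([cv2.resize(a[120:195,210:380],(800,353),interpolation=cv2.INTER_CUBIC),cv2.resize(b[120:200,220:350],(800,246),interpolation=cv2.INTER_CUBIC)]))"
```

```text
t 8.4 p [ 6.332e+02 -3.000e-01  7.340e+01] open -0.2 F [0.6 4.4 2.2]
tool y [0.999 0.032 0.   ] z [ 0.032 -0.999 -0.001]
drot [ 1.84 -0.04 -0.02]
```

View pics/t8c.png

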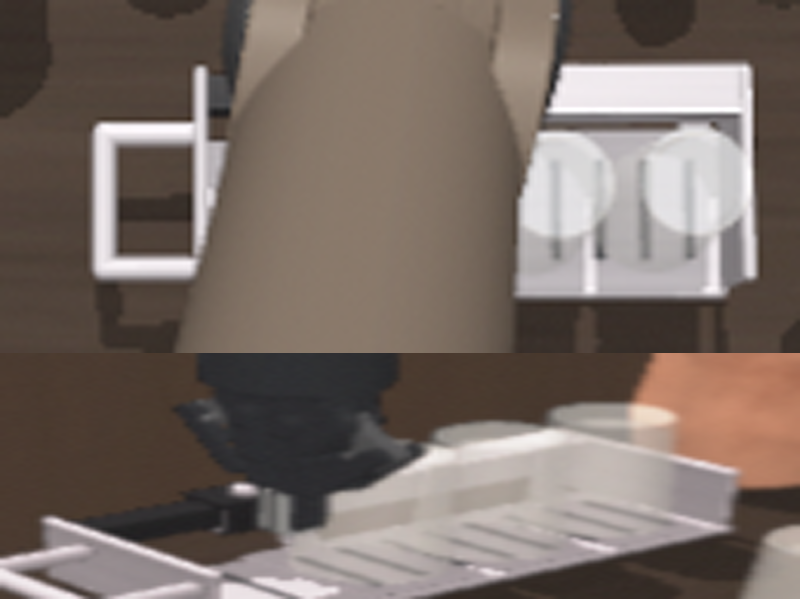

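Request:
{"op": "servo_tool", "data": {"deltas": [{"delta_pos": [0, 0, 1], "delta_rot": [0, 0, 0], "fingers": 0}, {"delta_pos": [0, 0, 1.7], "delta_rot": [0, 0, 0], "fingers": 0}, {"delta_pos": [0, 0, 1.7], "delta_rot": [0, 0, 0], "fingers": 0}]}}

```text
clock: 8.8
ee_pos: [0.6331, -0.0025, 0.0733]
tcp_rot: [2.339, 1.571, 0.801]
force: [0.0, 4.8, 2.7]
opening: 0.0004
```

Request:
{"op": "servo_tool", "data": {"deltas": [{"delta_pos": [0, 0, -10], "delta_rot": [0, 0, 0], "fingers": 0}, {"delta_pos": [-10, 0, -35], "delta_rot": [0, 0, 0], "fingers": 0}, {"delta_pos": [-50, 0, -42], "delta_rot": [0, 0, 0], "fingers": 0}, {"delta_pos": [-95, 0, -42], "delta_rot": [0, 0, 0], "fingers": 0}, {"delta_pos": [-120, -40, -42], "delta_rot": [0, 0, 0], "fingers": 40}]}}

```text
clock: 9.3
ee_pos: [0.5958, 0.0381, 0.1962]
tcp_rot: [1.265, 1.564, -0.273]
force: [0.2, -0.7, 0.6]
opening: 0.0132
```

```bash
python3 -c "
from h import *
plan([.437,-.0995,.18],1.8)"
```

```text
t 9.3 p [595.8  38.1 196.2] open 13.2 F [ 0.2 -0.7  0.6]
tool y [0.999 0.032 0.007] z [ 0.032 -0.999  0.002]
dpos [  15.4 -163.2  132.4]
drot [ 0.04  0.12 -0.38]
```

Request:
{"op": "servo_tool", "data": {"deltas": [{"delta_pos": [3, -33, 26], "delta_rot": [0, 0, 0], "fingers": 85}, {"delta_pos": [5, -68, 55], "delta_rot": [0, 0, 0], "fingers": 85}, {"delta_pos": [5, -103, 84], "delta_rot": [0, 0, 0], "fingers": 85}, {"delta_pos": [5, -138, 112], "delta_rot": [0, 0, 0], "fingers": 85}, {"delta_pos": [5, -163, 132.5], "delta_rot": [0, 0, 0], "fingers": 85}]}}

```text
clock: 9.8
ee_pos: [0.4302, -0.1016, 0.1879]
tcp_rot: [-1.103, 1.569, -2.644]
force: [-0.9, -0.9, 1.0]
opening: 0.0846
```

```bash
python3 -c "
from h import *
plan([.437,-.0995,.08],1.8)
s=snap('scene','s9'); t=snap('top','t9');w=snap('wrist','w9');a=cv2.imread('pics/t9.png')
cv2.imwrite('pics/t9c.png',cv2.resize(a[120:195,210:380],(800,353),interpolation=cv2.INTER_CUBIC))"
```

```text
t 9.8 p [ 430.2 -101.6  187.9] open 84.6 F [-0.9 -0.9  1. ]
tool y [ 1.     0.03  -0.001] z [ 0.03  -1.     0.001]
dpos [107.9   7.   -2. ]
drot [-0.11  0.04  0.08]
```

View pics/t9c.png

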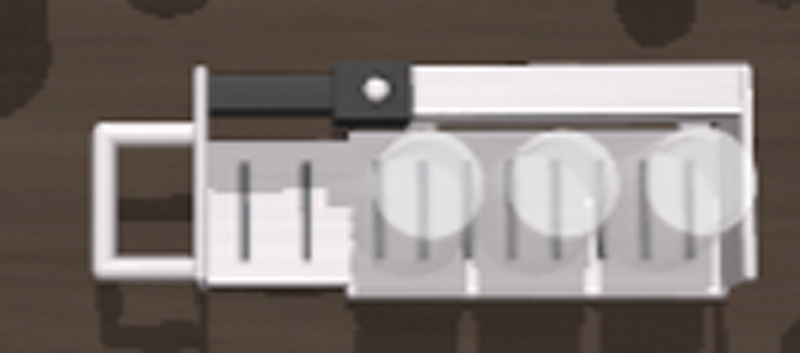

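View pics/w9.png

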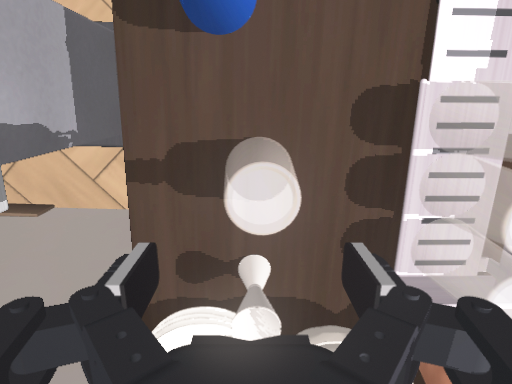

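View pics/s9.png

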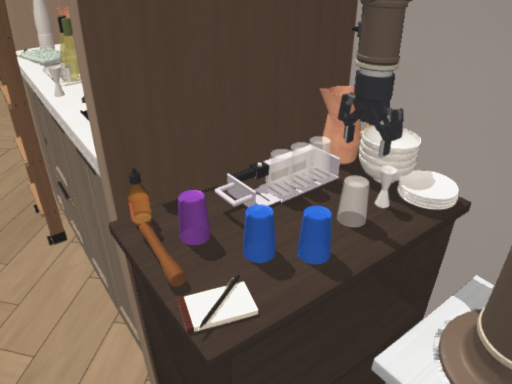

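```bash
python3 -c "
from h import *
t=snapshot('top'); w=snapshot('wrist')
c=lambda u,v,z: np.round(onz(t,u/4.706+210-.4,v/4.706+120-.4,z),4)
for n,u,v,z in [('g3',430,186,.112),('g2',565,185,.112),('g1',702,182,.112),('plate in',207,180,.06),('plate in back',206,70,.06),('hb',104,200,.046)]: print(n,c(u,v,z))
print('lastw',onz(w,263,197,.102), onz(w,259,172,0))
g=cv2.cvtColor(w['color'],cv2.COLOR_RGB2GRAY)
"
```

```text
g3 [ 0.6292 -0.0403  0.112 ]
g2 [ 0.6312 -0.1068  0.112 ]
g1 [ 0.6342 -0.1739  0.112 ]
plate in [0.6384 0.0717 0.06  ]
plate in back [0.6969 0.0738 0.06  ]
hb [0.6286 0.1267 0.046 ]
lastw [ 0.44180398 -0.09312761  0.102     ] [ 0.44197798 -0.09773096  0.        ]
```

Request:
{"op": "servo_tool", "data": {"deltas": [{"delta_pos": [30, 9, -3.5], "delta_rot": [0, 0, 0], "fingers": 85}, {"delta_pos": [60, 9, -3.5], "delta_rot": [0, 0, 0], "fingers": 85}, {"delta_pos": [85, 9, -3.5], "delta_rot": [0, 0, 0], "fingers": 85}, {"delta_pos": [103, 9, -3.5], "delta_rot": [0, 0, 0], "fingers": 85}, {"delta_pos": [107, 9, -3.5], "delta_rot": [0, 0, 0], "fingers": 85}]}}

```text
clock: 10.55
ee_pos: [0.4415, -0.0947, 0.0791]
tcp_rot: [-1.472, 1.567, -3.009]
force: [0.2, 0.2, 0.6]
opening: 0.085
```

```bash
python3 -c "
from h import *
plan([.438,-.098,.08],1.8)
s=snap('scene','s10'); w=snap('wrist','w10');a=cv2.imread('pics/s10.png')
cv2.imwrite('pics/s10c.png',cv2.resize(a[120:240,300:460],(800,600),interpolation=cv2.INTER_CUBIC))"
```

```text
t 10.55 p [441.5 -94.7  79.1] open 85.0 F [0.2 0.2 0.6]
tool y [ 0.999  0.034 -0.004] z [ 0.034 -0.999  0.   ]
dpos [-0.8 -3.6  3.2]
drot [0.13 0.02 0.22]
```

View pics/s10c.png

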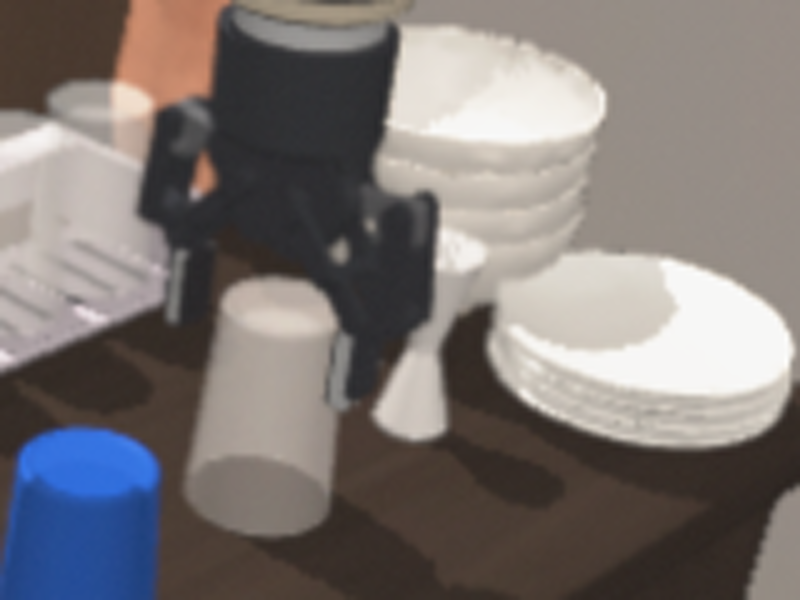

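View pics/w10.png

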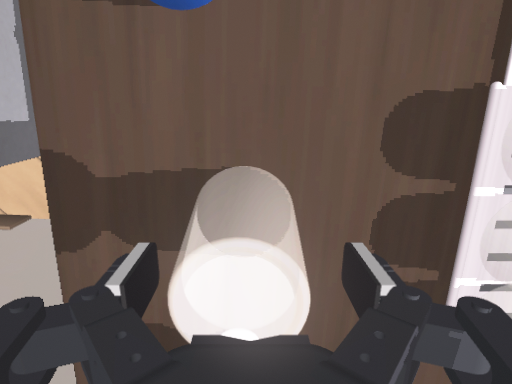

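Request:
{"op": "servo_tool", "data": {"deltas": [{"delta_pos": [0, -3.5, 3], "delta_rot": [0, 0, 0], "fingers": 85}, {"delta_pos": [0, -3.5, 3], "delta_rot": [0, 0, 0], "fingers": 68}, {"delta_pos": [0, -3.5, 3], "delta_rot": [0, 0, 0], "fingers": 62}, {"delta_pos": [0, -3.5, 3], "delta_rot": [0, 0, 0], "fingers": 57}, {"delta_pos": [0, -3.5, 3], "delta_rot": [0, 0, 0], "fingers": 50}]}}

```text
clock: 11.15
ee_pos: [0.4389, -0.0988, 0.0826]
tcp_rot: [2.118, 1.569, 0.579]
force: [-4.9, 0.0, 16.7]
opening: 0.0555
```

Request:
{"op": "servo_tool", "data": {"deltas": [{"delta_pos": [0, 0, 0], "delta_rot": [0, 0, 0], "fingers": 45}, {"delta_pos": [0, 0, 0], "delta_rot": [0, 0, 0], "fingers": 45}]}}

```text
clock: 11.35
ee_pos: [0.4389, -0.0988, 0.0826]
tcp_rot: [2.113, 1.569, 0.573]
force: [-4.8, 0.6, 16.0]
opening: 0.0558
```

```bash
python3 -c "
from h import *
plan()
s=snap('scene','s11'); w=snap('wrist','w11');a=cv2.imread('pics/s11.png')
cv2.imwrite('pics/s11c.png',cv2.resize(a[120:240,300:460],(800,600),interpolation=cv2.INTER_CUBIC))"
```

```text
t 11.35 p [438.9 -98.8  82.6] open 55.8 F [-4.8  0.6 16. ]
tool y [1.    0.032 0.001] z [ 0.032 -1.    -0.001]
drot [ 1.81 -0.05 -0.07]
```

View pics/s11c.png

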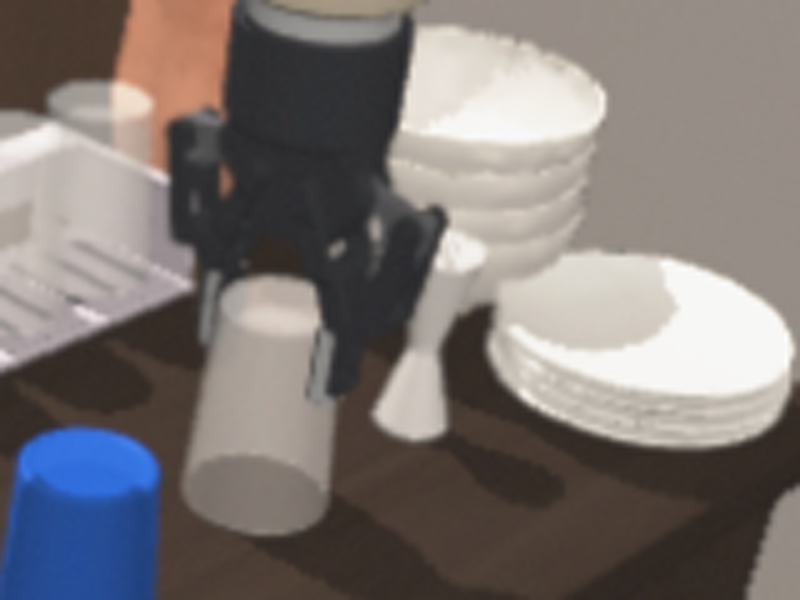

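View pics/w11.png

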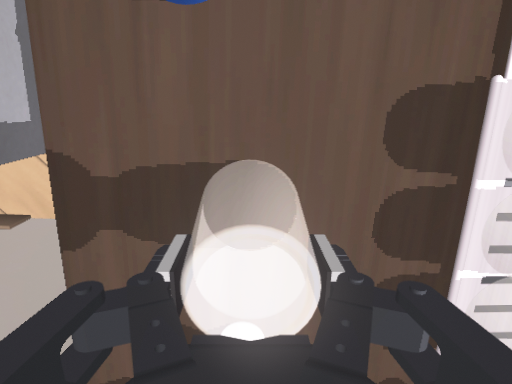

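Request:
{"op": "servo_tool", "data": {"deltas": [{"delta_pos": [-3, 0, 0], "delta_rot": [0, 0, 0], "fingers": 45}, {"delta_pos": [-6, 0, 0], "delta_rot": [0, 0, 0], "fingers": 45}, {"delta_pos": [-10, 0, 0], "delta_rot": [0, 0, 0], "fingers": 45}]}}

```text
clock: 11.75
ee_pos: [0.4385, -0.0986, 0.0915]
tcp_rot: [-1.895, 1.571, 2.85]
force: [0.9, -1.0, -1.9]
opening: 0.0554
```

```bash
python3 -c "
from h import *
plan()
s=snap('scene','s12');a=cv2.imread('pics/s12.png')
cv2.imwrite('pics/s12c.png',cv2.resize(a[120:240,300:460],(800,600),interpolation=cv2.INTER_CUBIC))"
```

```text
t 11.75 p [438.5 -98.6  91.5] open 55.4 F [ 0.9 -1.  -1.9]
tool y [ 0.999  0.032 -0.   ] z [ 0.032 -0.999 -0.   ]
drot [ 1.84 -0.    0.01]
```

View pics/s12c.png

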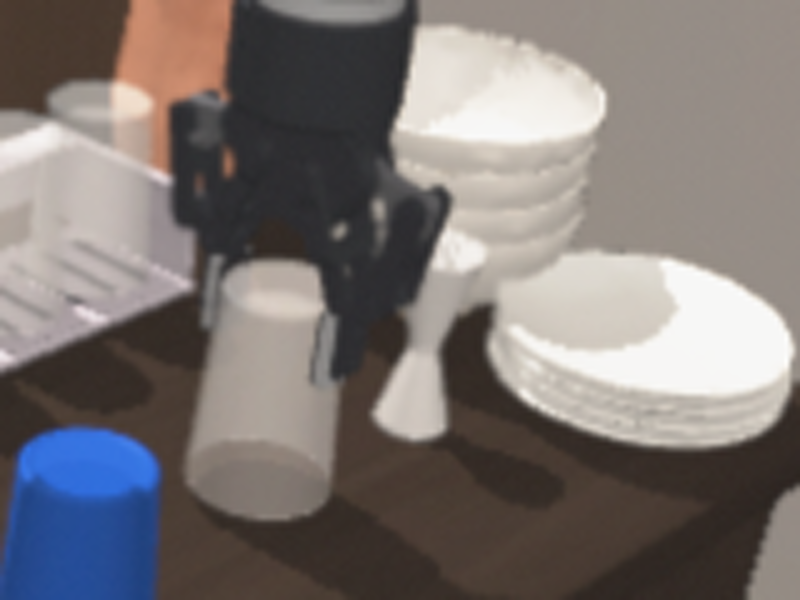

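Request:
{"op": "servo_tool", "data": {"deltas": [{"delta_pos": [-30, 0, -3], "delta_rot": [0, 0, 0], "fingers": 45}, {"delta_pos": [-60, 15, -20], "delta_rot": [0, 0, 0], "fingers": 45}, {"delta_pos": [-70, 38, -45], "delta_rot": [0, 0, 0], "fingers": 45}, {"delta_pos": [-70, 61, -72], "delta_rot": [0, 0, 0], "fingers": 45}, {"delta_pos": [-70, 84, -100], "delta_rot": [0, 0, 0], "fingers": 45}]}}

```text
clock: 12.3
ee_pos: [0.5203, 0.005, 0.162]
tcp_rot: [1.877, 1.569, 0.338]
force: [0.9, 0.4, -1.7]
opening: 0.0554
```

Request:
{"op": "servo_tool", "data": {"deltas": [{"delta_pos": [0, 20, -16], "delta_rot": [0, 0, 0], "fingers": 45}, {"delta_pos": [0, 40, -25], "delta_rot": [0, 0, 0], "fingers": 45}, {"delta_pos": [0, 60, -25], "delta_rot": [0, 0, 0], "fingers": 45}, {"delta_pos": [0, 60, -25], "delta_rot": [0, 0, 0], "fingers": 45}]}}

```text
clock: 12.7
ee_pos: [0.5806, 0.0316, 0.161]
tcp_rot: [1.093, 1.569, -0.445]
force: [-0.9, -1.0, -2.5]
opening: 0.0557
```

```bash
python3 -c "
from h import *
plan([.630,.0326,.16],1.8)
s=snap('scene','s13');snap('wrist','w13');a=cv2.imread('pics/s13.png')
cv2.imwrite('pics/s13c.png',cv2.resize(a[90:240,220:420],(800,600),interpolation=cv2.INTER_CUBIC))"
```

```text
t 12.7 p [580.6  31.6 161. ] open 55.7 F [-0.9 -1.  -2.5]
tool y [0.999 0.033 0.001] z [ 0.033 -0.999  0.001]
dpos [ 1.1 49.4  0.7]
drot [ 0.11  0.04 -0.07]
```

View pics/s13c.png

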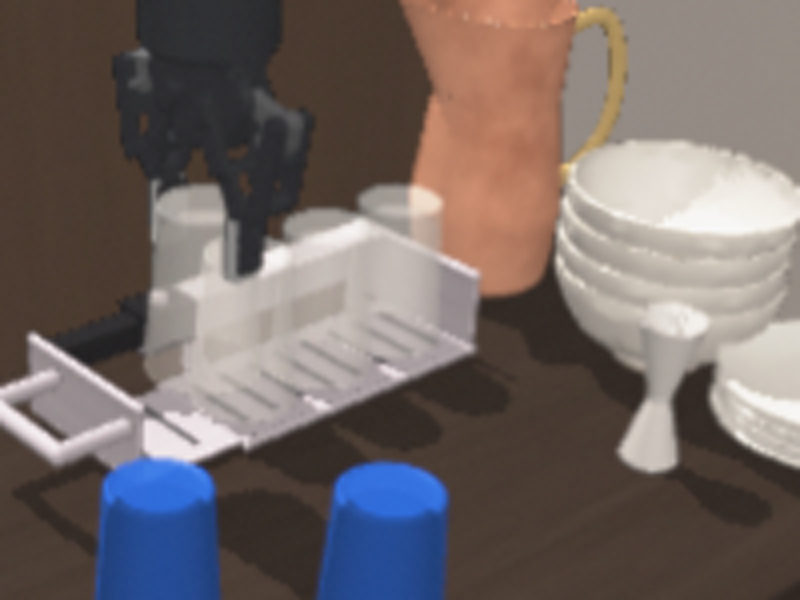

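View pics/w13.png

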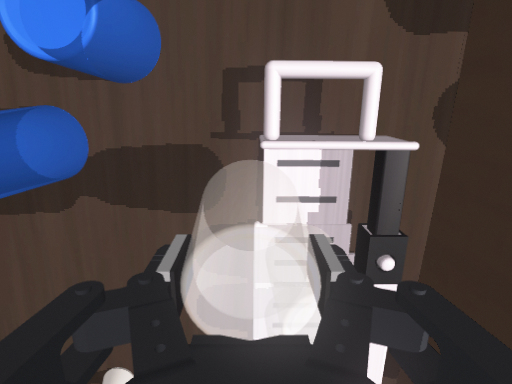

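```bash
python3 -c "
from h import *
w=snapshot('wrist'); print(np.round(onz(w,251,160.5,.0785),4),np.round(onz(w,250,340,.1805),4),w['xyz'])
print('plate near edge',onz(w,335,149,.06), onz(w,330,138,.06),'bar',onz(w,322,70,.046))
print(bot.read_state()['ee_pos'])
p=np.array([.5806,.0316]);
for yc in (.028,.0316,.035):
  th=np.linspace(0,2*np.pi,100); q=proj(w,np.c_[.5806+.034*np.cos(th),yc+.034*np.sin(th),0*th+.0785]); print(yc,q[:,1].min(),q[:,0].min(),q[:,0].max())
"
```

```text
[0.5776 0.0639 0.0785] [0.5788 0.0095 0.1805] [0.57608534 0.1016338  0.28467471]
plate near edge [0.63776042 0.07081009 0.06      ] [0.63336918 0.07851408 0.06      ] bar [0.62640218 0.12508039 0.046     ]
[0.57769142 0.03050432 0.16085245]
0.028 163.36689098070997 204.88508501690112 302.4648333412094
0.0316 158.02629462249112 204.84301432149473 302.8728233767148
0.035 152.93647149864336 204.8033769919833 303.26107835487363
```

Request:
{"op": "servo_tool", "data": {"deltas": [{"delta_pos": [0, 20, -1], "delta_rot": [0, 0, 0], "fingers": 45}, {"delta_pos": [0, 40, -1], "delta_rot": [0, 0, 0], "fingers": 45}, {"delta_pos": [0, 51, -1], "delta_rot": [0, 0, 0], "fingers": 45}, {"delta_pos": [0, 51, -1], "delta_rot": [0, 0, 0], "fingers": 45}]}}

```text
clock: 13.25
ee_pos: [0.6298, 0.0332, 0.1611]
tcp_rot: [0.124, 1.57, -1.415]
force: [-1.0, 0.4, -2.2]
opening: 0.0554
```

```bash
python3 -c "
from h import *
plan([.630,.0333,.12],1.8)
s=snap('scene','s14');w=snap('wrist','w14');a=cv2.imread('pics/s14.png')
cv2.imwrite('pics/s14c.png',cv2.resize(a[90:240,220:420],(800,600),interpolation=cv2.INTER_CUBIC))"
```

```text
t 13.25 p [629.8  33.2 161.1] open 55.4 F [-1.   0.4 -2.2]
tool y [0.999 0.032 0.   ] z [ 0.032 -0.999  0.   ]
dpos [41.1  0.2 -0.1]
drot [ 0.01  0.02 -0.  ]
```

View pics/w14.png

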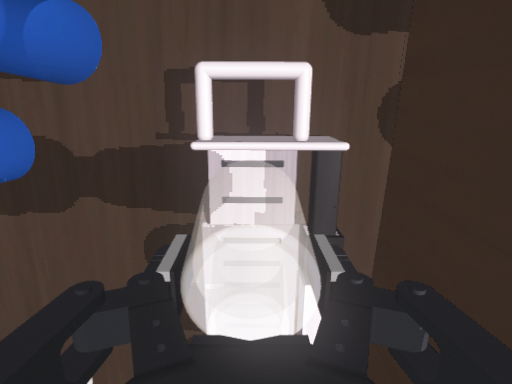

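View pics/s14c.png

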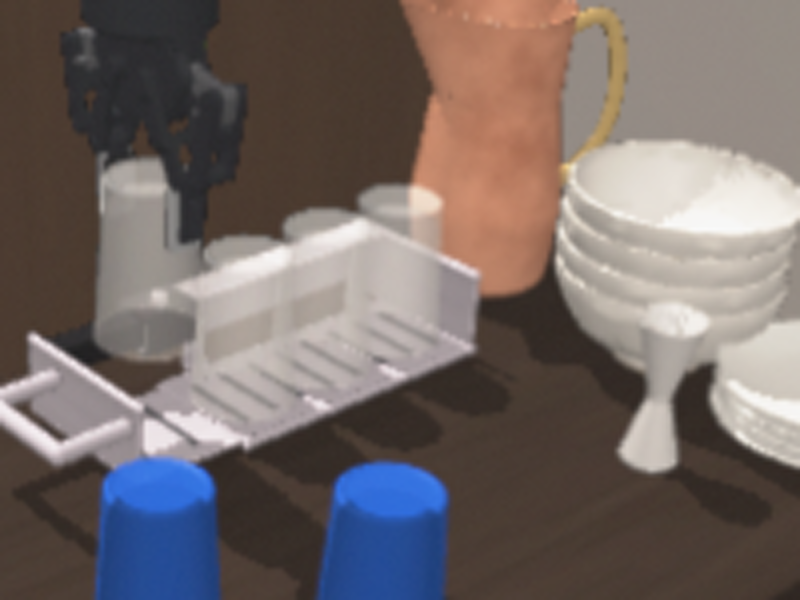

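Request:
{"op": "servo_tool", "data": {"deltas": [{"delta_pos": [18, 0, 0], "delta_rot": [0, 0, 0], "fingers": 45}, {"delta_pos": [36, 0, 0], "delta_rot": [0, 0, 0], "fingers": 45}, {"delta_pos": [52, 0, 0], "delta_rot": [0, 0, 0], "fingers": 45}, {"delta_pos": [60, 0, 0], "delta_rot": [0, 0, 0], "fingers": 45}, {"delta_pos": [64, 0, 0], "delta_rot": [0, 0, 0], "fingers": 45}]}}

```text
clock: 13.85
ee_pos: [0.6287, 0.0334, 0.0964]
tcp_rot: [-1.489, 1.569, -3.028]
force: [-0.4, 0.5, -2.4]
opening: 0.0555
```

```bash
python3 -c "
from h import *
plan([.630,.0333,.091],1.8)
s=snap('scene','s15');w=snap('wrist','w15');a=cv2.imread('pics/s15.png')
cv2.imwrite('pics/s15c.png',cv2.resize(a[90:240,220:420],(800,600),interpolation=cv2.INTER_CUBIC))"
```

```text
t 13.85 p [628.7  33.4  96.4] open 55.5 F [-0.4  0.5 -2.4]
tool y [ 0.999  0.032 -0.001] z [ 0.032 -0.999  0.   ]
dpos [5.4 1.3 0.1]
drot [0.02 0.01 0.08]
```

View pics/s15c.png

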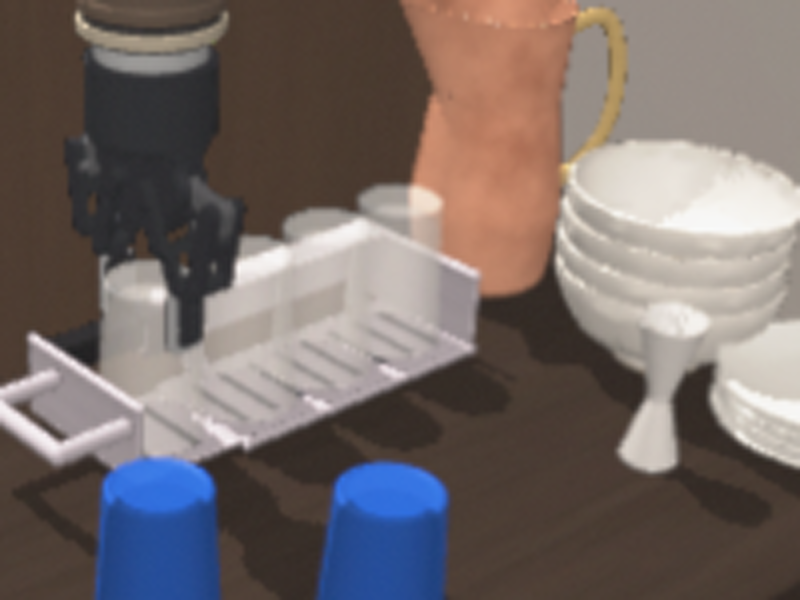

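View pics/w15.png

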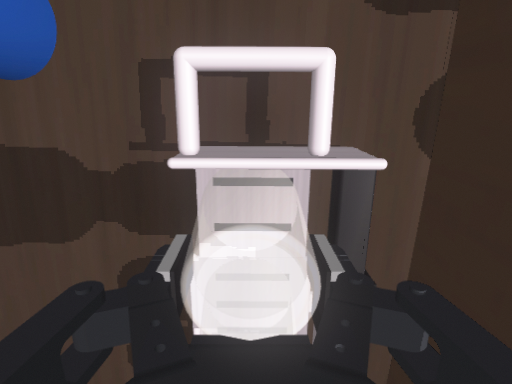

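No contacts so far; lowering gently to the floor.

Request:
{"op": "servo_tool", "data": {"deltas": [{"delta_pos": [1.5, 0, 0], "delta_rot": [0, 0, 0], "fingers": 45}, {"delta_pos": [3, 0, 0], "delta_rot": [0, 0, 0], "fingers": 45}, {"delta_pos": [4.5, 0, 0], "delta_rot": [0, 0, 0], "fingers": 45}, {"delta_pos": [5, 0, 0], "delta_rot": [0, 0, 0], "fingers": 45}]}}

```text
clock: 14.35
ee_pos: [0.6295, 0.0335, 0.0924]
tcp_rot: [2.029, 1.571, 0.49]
force: [-0.1, 0.1, -2.3]
opening: 0.0557
```

Request:
{"op": "servo_tool", "data": {"deltas": [{"delta_pos": [0.5, 0, 0], "delta_rot": [0, 0, 0], "fingers": 45}, {"delta_pos": [1, 0, 0], "delta_rot": [0, 0, 0], "fingers": 45}]}}

```text
clock: 14.55
ee_pos: [0.6295, 0.0335, 0.0914]
tcp_rot: [1.969, 1.571, 0.43]
force: [-2.1, -1.1, 3.2]
opening: 0.0555
```

Request:
{"op": "servo_tool", "data": {"deltas": [{"delta_pos": [0, 0, 0], "delta_rot": [0, 0, 0], "fingers": 58}, {"delta_pos": [0, 0, 0], "delta_rot": [0, 0, 0], "fingers": 62}, {"delta_pos": [0, 0, 0], "delta_rot": [0, 0, 0], "fingers": 68}, {"delta_pos": [0, 0, 0], "delta_rot": [0, 0, 0], "fingers": 74}, {"delta_pos": [0, 0, 0], "delta_rot": [0, 0, 0], "fingers": 76}]}}

```text
clock: 15.05
ee_pos: [0.6296, 0.0335, 0.0914]
tcp_rot: [1.685, 1.57, 0.146]
force: [-0.0, -0.2, -0.2]
opening: 0.0762
```

```bash
python3 -c "
from h import *
plan()
s=snap('scene','s16');w=snap('wrist','w16');a=cv2.imread('pics/s16.png')
cv2.imwrite('pics/s16c.png',cv2.resize(a[90:240,220:420],(800,600),interpolation=cv2.INTER_CUBIC))"
```

```text
t 15.05 p [629.6  33.5  91.4] open 76.2 F [-0.  -0.2 -0.2]
tool y [0.999 0.032 0.   ] z [ 0.032 -0.999 -0.   ]
drot [ 1.83 -0.   -0.02]
```

View pics/s16c.png

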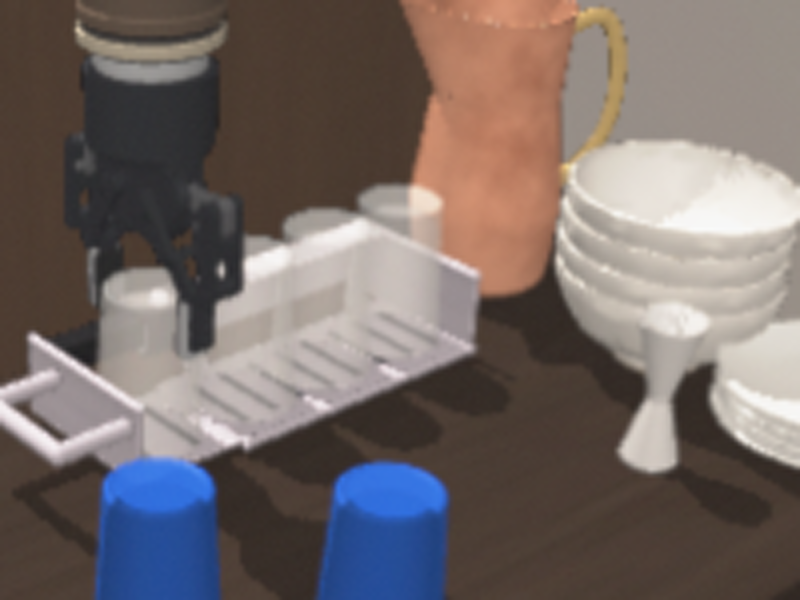

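View pics/w16.png

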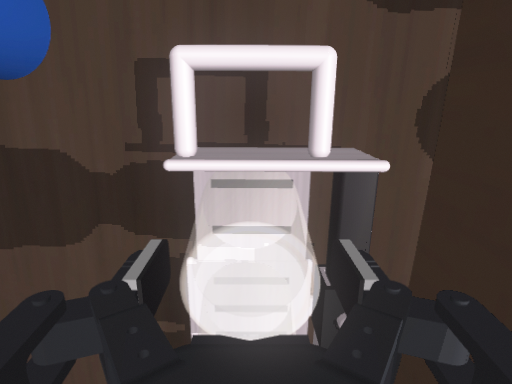

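Released, standing. Lifting straight up and clear, then checking.

Request:
{"op": "servo_tool", "data": {"deltas": [{"delta_pos": [-15, 0, 0], "delta_rot": [0, 0, 0], "fingers": 76}, {"delta_pos": [-45, 0, 0], "delta_rot": [0, 0, 0], "fingers": 76}, {"delta_pos": [-90, 0, 0], "delta_rot": [0, 0, 0], "fingers": 76}, {"delta_pos": [-110, -40, -10], "delta_rot": [0, 0, 0], "fingers": 76}, {"delta_pos": [-120, -85, -30], "delta_rot": [0, 0, 0], "fingers": 76}]}}

```text
clock: 15.65
ee_pos: [0.545, 0.059, 0.2145]
tcp_rot: [1.561, 1.566, 0.019]
force: [-0.2, 1.2, 0.1]
opening: 0.0761
```

Request:
{"op": "servo_tool", "data": {"deltas": [{"delta_pos": [-10, -45, -20], "delta_rot": [0, 0, 0], "fingers": 76}, {"delta_pos": [-20, -90, -40], "delta_rot": [0, 0, 0], "fingers": 76}, {"delta_pos": [-20, -130, -60], "delta_rot": [0, 0, 0], "fingers": 76}, {"delta_pos": [-20, -130, -80], "delta_rot": [0, 0, 0], "fingers": 76}]}}

```text
clock: 16.05
ee_pos: [0.4068, 0.1364, 0.2324]
tcp_rot: [-2.524, 1.568, 2.221]
force: [1.4, -0.4, 0.3]
opening: 0.076
```

```bash
python3 -c "
from h import *
plan()
s=snap('scene','s17');t=snap('top','t17');a=cv2.imread('pics/s17.png')
cv2.imwrite('pics/s17c.png',cv2.resize(a[90:240,200:400],(800,600),interpolation=cv2.INTER_CUBIC))
a=cv2.imread('pics/t17.png');cv2.imwrite('pics/t17c.png',cv2.resize(a[120:195,210:380],(800,353),interpolation=cv2.INTER_CUBIC))"
```

```text
t 16.05 p [406.8 136.4 232.4] open 76.0 F [ 1.4 -0.4  0.3]
tool y [ 0.999  0.033 -0.001] z [ 0.033 -0.999 -0.002]
drot [ 1.88 -0.12  0.09]
```

View pics/s17c.png

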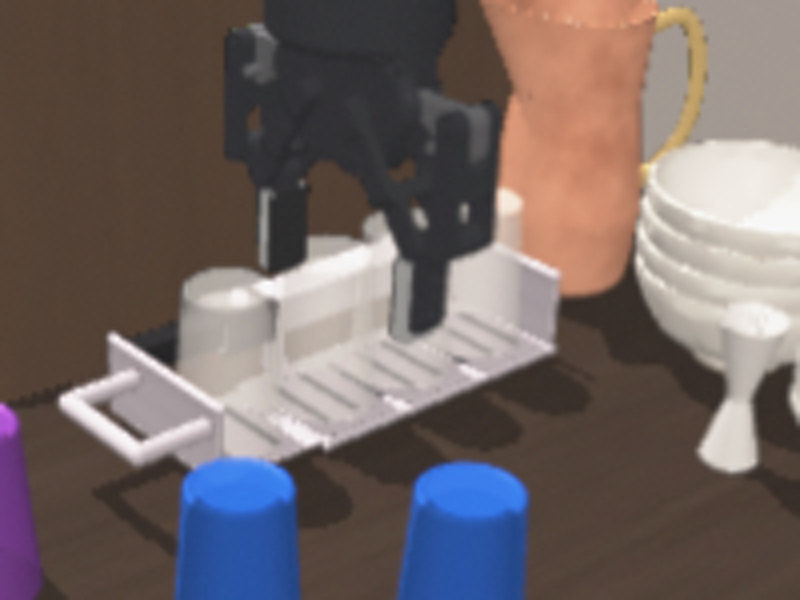

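View pics/t17c.png

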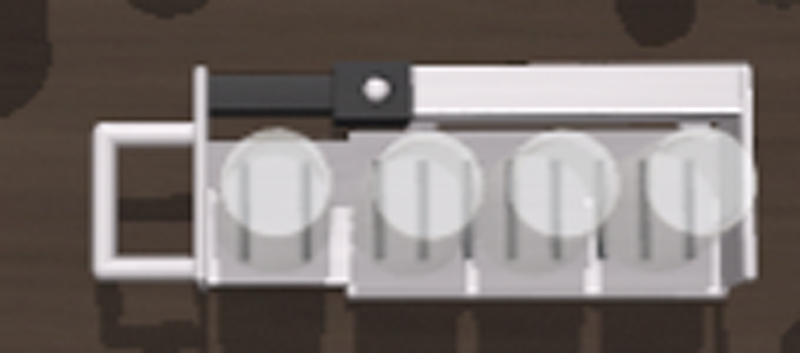

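View pics/t17.png

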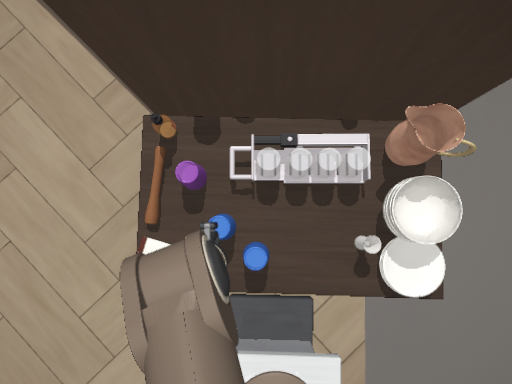

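```bash
python3 -c "
from h import *
t=snapshot('top')
c=lambda u,v,z: np.round(onz(t,u/4.706+210-.4,v/4.706+120-.4,z),4)
for u,v in [(275,184),(430,186),(565,184),(702,182)]: print(c(u,v,.111))
s=bot.read_state(); print(np.abs(s['qvel']).max()); print(bot.finish_job())"
```

```text
[0.6286 0.0365 0.111 ]
[ 0.6293 -0.0404  0.111 ]
[ 0.6319 -0.1069  0.111 ]
[ 0.6343 -0.1741  0.111 ]
0.029521310728100086
the job is handed in; nothing more can be done
None
```

The rack is pulled out and locked, and the last tumbler stands in the row with the other three. I handed the job in at about 16 s.

1. **Rack:** I hooked the handle with closed fingers and pulled until the pull-out met firm resistance. Pictures then showed the lock button standing up out of the black collar. It was still up in the last pictures.
2. **Making room:** I pushed the three row glasses along gently toward the fixed end, with at most about 5 N of force. This left about 78 mm of free space.
3. **Last tumbler:** I gripped it high up, lifted it in over the open front and lowered it until it touched the floor. I then released it and moved the arm clear.

**Last checks:** The final top picture shows all four glasses upright in line between the end plates. Their measured centres are at world y of about +36, -40, -107 and -174 mm, and x of 629–634 mm, within a few millimetres of the row's middle line. The bottle, bar measure, muddler and blue and purple glasses look to be where they started; I judged this by eye.

**What disagreed:** The cameras differed by up to about 5 mm on glass positions, which is inside the tolerances. In the final scene picture the gripper hid parts of the row, so that check rests mainly on the top view.

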